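# Stand the guide pin in the empty sleeve

## Robot

A 6-joint arm with a two-finger parallel gripper is mounted at the origin on the work surface. World frame = base frame: x ahead of the robot, y to its left, z up, the work surface at z = 0. Lengths are in m, angles in rad, forces in N, time in s.
With the tool pointing down it reaches from about 0.275 to 0.725 m from the base axis. Payload 15.9 kg.
Tool frame: the origin (TCP) lies between the finger pads; the fingertips stand 19 mm ahead of it and the grasp point (between the pads) is the TCP (bot.tip_reach is the distance from the TCP to the fingertips, in m); z points along the fingers, y is the direction in which the jaws open and shut (so a half turn about z gives the same grasp; the last joint's range is limited). The gripper opens to 85 mm and grips with 20 to 120 N. Pads are 22 mm wide; open, the fingers measure 114 mm over their backs; the gripper's body (76 mm by 85 mm) begins 54 mm behind the grasp point. The pads swing forward as they close: fully open they stand 13 mm farther back than shut.
Start: joints at [1.216, 0.213, -0.034, 1.323, 0, 1.571], TCP at [0.174, 0.469, 0.25] pointing down, gripper open.
Joint ranges: [-2.98, 2.98], [-0.74, 1.72], [-1.14, 1.35], [-2.1, 2.04], [-1.57, 1.44], [-3.14, 3.14]. Speed limits (rad/s): [1.89, 1.89, 2.39, 2.57, 3.14, 3.14].

## Interface

Orientations are given as a unit quaternion [x, y, z, w].
In Python, from station import bot, camera, calibration, finish_job gives the robot as it stands.
- The arm moves only by the shell command python3 -m crank 'ROWS' [FORCE]. ROWS is JSON, a list of rows, each a list of 3 entries, a list of its own where there are three numbers: the opening, from 0 (shut) to 1 (fully open), then the shift along the tool's x, y, z in m, then the turn, a rotation vector about the tool's x, y, z in rad. In form: [[fingers, [dx, dy, dz], [rx, ry, rz]], ...]. A call has 1 to 10 rows; each row is the pose to reach, as a shift and turn from the pose measured when the call began, along the tool's axes at that moment; what a row does not reach only later rows make up. A row lasts 1/10 s, in which the tool goes at most 50 mm and 8.59 degrees, less where a joint would pass 70% of its speed; a pose out of reach is approached as far as the arm can. A call with a gripper value outside its range is refused whole. The fingers move at their own pace and stop on an object; FORCE is the grip in N (left out, the last holds). Time passes only in rows, so rows that repeat a pose let the fingers close. It gives the time, the measured TCP pose, the force and the opening at its end, in the units of the state.
- bot.state(): the state, without advancing time (a new reading comes with each control period).
- camera(name): name is "side" or "top"; returns the picture (400x640x3 uint8, red, green, blue); there is no depth.
- calibration(name): a dict with "fx", "fy", "cx", "cy" (pixels), "k1" (the pictures are not rectified: a ray, as slopes to the right and down, at radius r is drawn at 1 + k1 r^2 times it, then the intrinsics apply), "T" (4x4, takes a point from camera to world coordinates). Camera axes: x right, y down, z forward; pixel columns grow to the right and rows downward; lengths in m; the calibration is good to about 2 mm. A picture is of the moment at which its call begins. calibration takes no time and is no camera call.
- finish_job(): hands the job in, once; it reports no verdict.
The state is a dict: "time": time; "q": joint angles; "dq": joint speeds; "tau": joint torques, N m; "position": TCP position; "ee_rot": TCP orientation; "ft_force": force on the tool from outside, world axes, zero at the start; "torque": the same for the moment, N m; "grip_width": finger opening in m.
Only numpy, scipy, OpenCV 4.12 (cv2) and the standard library are available. Lean on these libraries where they do the work, as an engineer would, in place of code of your own. Each camera call takes 0.05 s, during which the arm holds its last target. There are 200 camera calls.

## Task

Lay the long guide pin in the slanted rest, tip on the stop and head up, and let go of it. Then take it again from there, turn it upright and lower it gently, tip first, to the bottom of the one empty sleeve in front of the battery module. Leave the short pin, the rings, the bar and the screwdriver where they lie.

Things in the scene. Friction and masses are not known exactly. Their poses are not given: they have to be found in the camera images.
- pin: long guide pin: round steel shank, 16 mm diameter, 116 mm long, then a black square head 24 x 24 x 34 mm; 150 mm overall, 0.12 to 0.26 kg, centre of mass about 69 mm from the tip. Origin: centre of the tip's end face; z runs from tip to head; x, y square to the head's faces. Starts lying on the table on a flat of its head (x level), its axis 8 mm (tip) to 13 mm (head end) above the table
- pin_head (a point): centre of the end face of the long pin's head, 150 mm from the tip
- rest: slanted rest, fixed: 80 x 160 mm steel foot plate with a 45 degree slope, two black V saddles 36 mm wide and a stop plate at the low end. The pin lies in them tip on the stop, head up; the high end points along the rest's -y. Saddles span 8-26 and 94-109 mm from the stop along the pin; between them it is free beside the pin and 32 mm from pin axis to slope. Origin under the plate's middle, z up
- rest_foot (a point): where the tip's end-face centre comes to lie in the rest: on the stop plate, 35 mm above the table
- rest_top (a point): where the end of the head (point pin_head) comes to lie in the rest, 150 mm from rest_foot along the slope, about 141 mm above the table
- sleeve: the one empty sleeve: fixed upright aluminium tube closed below, 34 mm outside, 21 mm bore, 55 mm high, in a row of four 60 mm apart on the plate in front of the battery module. The others hold fixed pins like the long one, heads ending 165 mm above the table. Which one is empty varies. Origin under its centre, 10 mm above the table, z up; y along the row
- sleeve_mouth (a point): centre of the empty sleeve's mouth, 65 mm above the table
- sleeve_floor (a point): centre of the empty sleeve's inner floor, 15 mm above the table, 50 mm below the mouth
- module: the battery module carrier, fixed: aluminium plate 70 x 300 x 10 mm under the sleeves (origin under its centre, y along the row) and behind it, on its +x side, a beige module block 200 x 340 mm, 77 mm high, starting 45 mm from the row
- short_pin: bystander: a shorter pin of the same make, shank 66 mm, 100 mm overall, lying on the table; origin at the tip, z along the axis to the head
- ring_a: bystander: cork ring 60 mm across, 8 mm thick, flat on the table; origin under its centre
- ring_b: bystander: another such ring
- ring_c: bystander: another such ring
- driver: bystander: screwdriver about 200 mm long lying on the table
- busbar: bystander: flat aluminium bar 50 x 120 x 4 mm lying on the table, origin under its centre
Not all that is in view belongs to the job. Leave any blue look-alike of the pin alone.

How it is judged:
By the outcome, as a careful person would: the job done as asked, in the order asked, and still so for the second after the job is handed in, with the robot touching nothing.
It also fails if it takes over 58 s, if anything falls off the work surface, if the arm or the gripper's body presses on something with over 40 N, if the wrist force passes 120 N, or if a joint passes its speed limit or range.

## Working session

There is one attempt and no reset: what is moved stays moved. The work goes in short steps, Python scripts to look and compute and a shell command to move; the robot and the scene stay as the last step left them, time stands still between calls to the robot, and variables do not carry over. Pictures are saved under pics/ and viewed, about 8 in all and at most 12, crops included, and the job is handed in when it is done.

```bash
ls; mkdir -p pics; python3 - <<'E'
from station import bot,camera,calibration
import cv2,numpy as np
for n in("top","side"):
    cv2.imwrite(f"pics/{n}0.png",camera(n)[:,:,::-1]); c=calibration(n); print(n,{k:(np.round(v,4).tolist()) for k,v in c.items()})
print(bot.state())
E
```

```text
pics
top {'fx': 447.8879, 'fy': 447.8879, 'cx': 320.9463, 'cy': 200.887, 'k1': -0.1277, 'T': [[0.0249, -0.9868, 0.1603, 0.2937], [-0.9994, -0.0208, 0.0272, -0.0991], [-0.0235, -0.1609, -0.9867, 1.2088], [0.0, 0.0, 0.0, 1.0]]}
side {'fx': 442.781, 'fy': 442.781, 'cx': 322.5144, 'cy': 201.5665, 'k1': -0.0026, 'T': [[0.9477, -0.1734, 0.268, 0.172], [-0.319, -0.542, 0.7775, -0.943], [0.0104, -0.8223, -0.569, 0.7276], [0.0, 0.0, 0.0, 1.0]]}
{'time': 0.1, 'q': array([ 1.21603997e+00,  2.13291688e-01, -3.49666623e-02,  1.32352254e+00,
       -2.33767197e-05,  1.57079783e+00]), 'dq': array([-9.64100578e-04, -8.17852874e-04, -3.51962154e-04, -1.17933871e-03,
        5.99961807e-04, -2.72569882e-05]), 'tau': array([ 3.54216892e-03, -6.87248182e+01,  4.87805736e+01,  1.20719217e-02,
        3.99861447e-04,  3.18260004e-05]), 'position': array([0.17358769, 0.46859385, 0.24988506]), 'ee_rot': array([ 1.76450212e-01,  9.84309443e-01, -4.86621846e-04, -7.53578391e-05]), 'ft_force': array([-0.65039812, -0.2126113 ,  0.6180184 ]), 'torque': array([ 0.00492512, -0.02606701, -0.02203434]), 'grip_width': 0.0856426067437872}
```

View pics/top0.png

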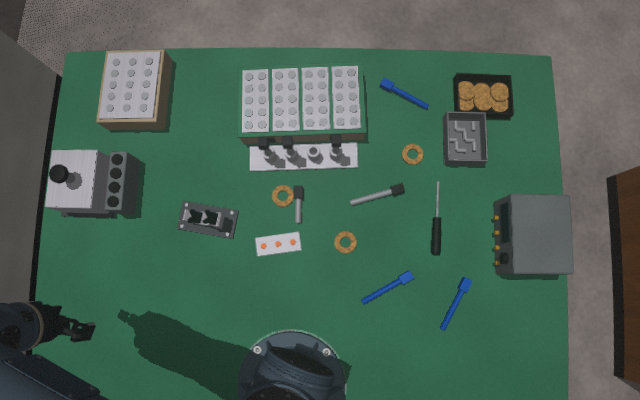

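View pics/side0.png

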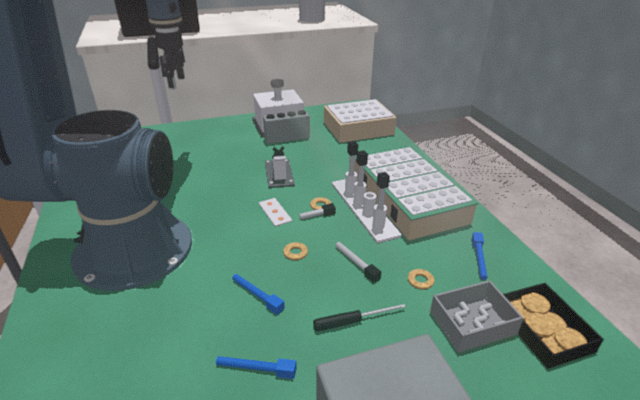

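Candidates in the top view are the long grey pin (352,202)-(403,188), the short pin (298,222)-(299,187) and the blue look-alikes at (387,288), (456,303) and (405,93). I choose the long grey one with the black head. The empty sleeve is the third from the left, at (315,152), and the rest is at (208,219). Next is a close composite crop.

```bash
cat > h.py <<'E'
from station import bot,camera,calibration
import cv2,numpy as np
from scipy.optimize import least_squares
from scipy.spatial.transform import Rotation as R
def proj(n,P):
    c=calibration(n);T=c["T"];p=(np.atleast_2d(P)-T[:3,3])@T[:3,:3]
    s=p[:,:2]/p[:,2:];s=s*(1+c["k1"]*(s**2).sum(1,keepdims=True))
    return s*[c["fx"],c["fy"]]+[c["cx"],c["cy"]]
def atz(n,uv,z):
    c=calibration(n);T=c["T"];d=(np.array(uv,float)-[c["cx"],c["cy"]])/[c["fx"],c["fy"]];s=d.copy()
    for _ in range(20): s=d/(1+c["k1"]*(s@s))
    r=T[:3,:3]@[*s,1];return T[:3,3]+r*(z-T[2,3])/r[2]
def tri(a,b): # top uv, side uv
    return least_squares(lambda P:np.r_[proj("top",P)[0]-a,proj("side",P)[0]-b],[.5,0,.05]).x
def crop(img,x,y,w,h,s):
    o=cv2.resize(img[y:y+h,x:x+w],None,fx=s,fy=s,interpolation=cv2.INTER_CUBIC)
    for u in range(-(-x//10)*10,x+w,10):
        cv2.line(o,(int((u-x+.5)*s),0),(int((u-x+.5)*s),5 if u%50 else 14),(255,255,0),1)
        if u%20==0: cv2.putText(o,str(u),(int((u-x)*s),22),0,.35,(255,255,0),1)
    for v in range(-(-y//10)*10,y+h,10):
        cv2.line(o,(0,int((v-y+.5)*s)),(6,int((v-y+.5)*s)),(255,255,0),1)
        if v%20==0: cv2.putText(o,str(v),(8,int((v-y+.5)*s)+4),0,.35,(255,255,0),1)
    return o
E
python3 - <<'E'
from h import *
t=cv2.imread("pics/top0.png");s=cv2.imread("pics/side0.png")
A=np.hstack([crop(t,172,192,72,56,5),crop(t,342,172,72,56,5)][:2])
B=np.hstack([crop(t,242,132,120,40,6)])
C=np.hstack([crop(s,258,140,44,54,5),crop(s,328,236,60,54,5),np.zeros((270,200,3),np.uint8)])
B=B[:,:720];cv2.imwrite("pics/c1.png",np.vstack([A,B])); 
D=crop(s,330,138,80,104,5); E_=np.vstack([crop(s,258,140,64,52,5),crop(s,328,236,64,52,5)])
cv2.imwrite("pics/c2.png",np.hstack([D,E_]))
E
```

```text
(no output)
```

View pics/c1.png

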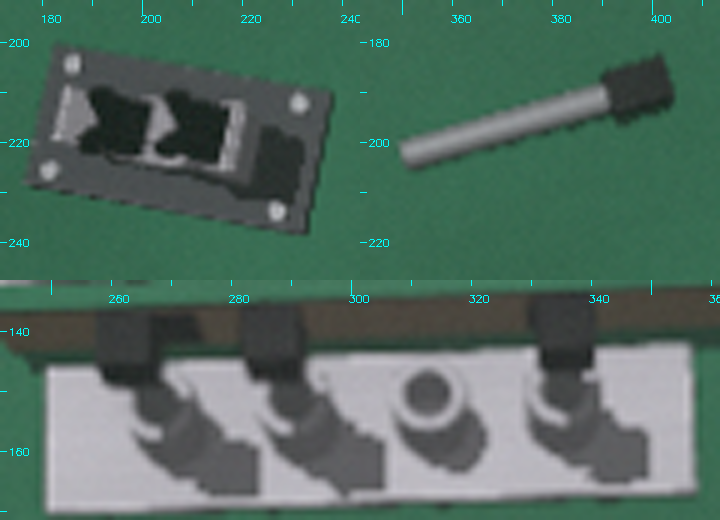

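View pics/c2.png

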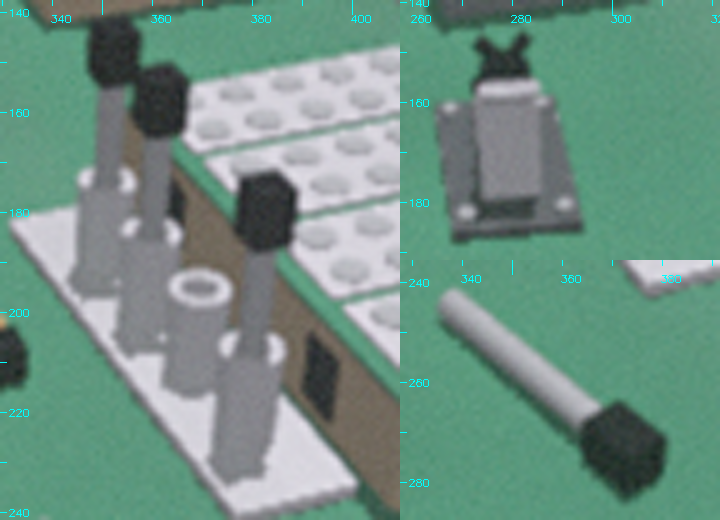

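The crops show the long pin with its tip at top (350.5,202.5) and head end at (403,187). The empty sleeve's mouth is at top (312.7,150.2) and side (369.5,194.7). The rest's high end is to the right in the top view, which is toward -y, and its wall top edge is near top (218.5,216.5) and side (278.5,157). Now I'll turn these into positions.

```bash
python3 - <<'E'
from h import *
np.set_printoptions(precision=4,suppress=True)
def show(n,a,b):
    P=tri(a,b);print(n,P,"res",proj("top",P)[0]-a,proj("side",P)[0]-b)
show("mouth",[312.7,150.2],[369.5,194.7])
print("mouth z.065",atz("top",[312.7,150.2],.065),atz("side",[369.5,194.7],.065))
print("tip",atz("top",[350.5,202.5],.012),atz("side",[337.5,243.5],.008))
print("head end",atz("top",[403.1,187.1],.02),atz("side",[376.5,275.1],.013))
print("junction",atz("top",[390.5,191.5],.015))
show("wall",[218.5,216.5],[278.5,157])
C=np.array([atz("top",p,.008) for p in [(181.3,199.8),(237,209.8),(231.3,238),(175.2,228)]]);print(C,C.mean(0))
print("plate side", [atz("side",p,.008) for p in [(267,159.5),(268,187.5),(295,185.5)]])
print("mod plate",[atz("top",p,.01) for p in [(248.8,145.7),(357,141.5),(357.5,166),(249,170.5)]])
# calib check w/ TCP
E
```

```text
mouth [ 0.6159 -0.0424  0.0627] res [ 0.066  -0.2158] [-0.2243  0.0498]
mouth z.065 [ 0.6147 -0.0424  0.065 ] [ 0.6151 -0.0455  0.065 ]
tip [ 0.4854 -0.1461  0.012 ] [ 0.4877 -0.1469  0.008 ]
head end [ 0.5292 -0.2875  0.02  ] [ 0.5319 -0.285   0.013 ]
junction [ 0.5173 -0.254   0.015 ]
wall [0.4273 0.1932 0.0865] res [-0.224   1.0471] [ 1.2331 -0.1612]
[[0.4836 0.3215 0.008 ]
 [0.4592 0.1628 0.008 ]
 [0.3817 0.1744 0.008 ]
 [0.4047 0.3331 0.008 ]] [0.4323 0.248  0.008 ]
plate side [array([0.4142, 0.3274, 0.008 ]), array([0.3794, 0.1598, 0.008 ]), array([0.4591, 0.146 , 0.008 ])]
mod plate [array([0.6403, 0.1395, 0.01  ]), array([ 0.6575, -0.162 ,  0.01  ]), array([ 0.5876, -0.164 ,  0.01  ]), array([0.5693, 0.135 , 0.01  ])]
```

```bash
cat >> h.py <<'E'
YR=np.array([.148,.989,0]);XR=np.array([.989,-.148,0]);ZW=np.array([0,0,1.]);RC=np.array([.432,.2475,0])
PR=(-YR+ZW)/2**.5;NR=(YR+ZW)/2**.5
def rfoot(yf): return RC+YR*yf+ZW*.035
def rel(st,pos,Rt): # shift & rotvec in tool axes
    Rc=R.from_quat(st["ee_rot"]);Rt=R.from_matrix(Rt)
    return np.round(Rc.inv().apply(np.array(pos)-st["position"]),4),np.round((Rc.inv()*Rt).as_rotvec(),4)
E
python3 - <<'E'
from h import *
t=cv2.imread("pics/top0.png");s=cv2.imread("pics/side0.png");rows=[]
def box(yf,s0,s1,h0,h1,w):
    F=rfoot(yf);return [F+PR*a+NR*h+XR*x for a in(s0,s1) for h in(h0,h1) for x in(-w,w)]
for yf in (.043,.053,.063):
    ims=[]
    for n,im,(x,y,w,h),S in(("top",t,(174,194,68,48),5),("side",s,(258,138,44,56),5)):
        o=cv2.resize(im[y:y+h,x:x+w],None,fx=S,fy=S,interpolation=cv2.INTER_CUBIC)
        for B,c in((box(yf,.008,.026,-.032,.006,.018),(0,255,255)),(box(yf,.094,.109,-.032,.006,.018),(0,0,255)),([RC+XR*a+YR*b+ZW*z for a in(-.04,.04) for b in(-.08,.08) for z in(0,.008)],(255,255,0))):
            q=((proj(n,np.array(B))+.5-[x,y])*S).astype(int)
            for i in range(8):
                for j in(1,2,4):
                    if not i&j: cv2.line(o,tuple(q[i].tolist()),tuple(q[i|j].tolist()),c,1)
        ims.append(cv2.resize(o,None,fx=.8,fy=.8))
    H=max(i.shape[0] for i in ims)
    rows.append(np.vstack([np.vstack([i,np.zeros((H-i.shape[0],i.shape[1],3),np.uint8)]) if i.shape[0]<H else i for i in ims][:1]+[np.hstack([ims[1],np.zeros((ims[1].shape[0],ims[0].shape[1]-ims[1].shape[1],3),np.uint8)])]))
cv2.imwrite("pics/ov.png",np.hstack(rows)[:600,:816][:, :800])
st=bot.state();p=np.array([.300,-.954,0]);p/=np.linalg.norm(p)
tip=np.array([.4865,-.1465,0]);g=tip+p*.060
x=-p;z=-ZW;Rt=np.c_[x,np.cross(z,x),z];print(g,rel(st,g+ZW*.12,Rt),bot.tip_reach)
E
```

```text
[ 0.50449896 -0.20373668  0.        ] (array([-0.5438, -0.5154,  0.1304]), array([-9.000e-04,  5.000e-04,  9.114e-01])) 0.019
```

View pics/ov.png

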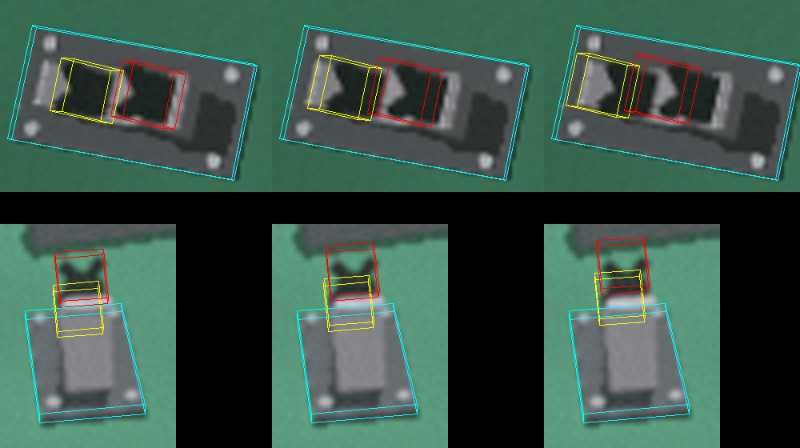

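The overlay fits best with the rest foot at yf=0.043 in the rest's frame: both the saddles and the plate coincide. Starting the move.

```bash
python3 -m crank '[[1,[-0.04,-0.04,0.01],[0,0,0.15]],[1,[-0.09,-0.08,0.02],[0,0,0.3]],[1,[-0.14,-0.13,0.03],[0,0,0.45]],[1,[-0.2,-0.18,0.04],[0,0,0.6]],[1,[-0.25,-0.23,0.05],[0,0,0.75]],[1,[-0.3,-0.28,0.06],[0,0,0.9]],[1,[-0.35,-0.33,0.07],[0,0,0.911]],[1,[-0.4,-0.38,0.08],[0,0,0.911]],[1,[-0.45,-0.43,0.09],[0,0,0.911]],[1,[-0.544,-0.515,0.1],[0,0,0.911]]]' 60; cat > r.py <<'E'
from h import *
np.set_printoptions(precision=4,suppress=True)
st=bot.state();p=np.array([.300,-.954,0]);p/=np.linalg.norm(p)
tip=np.array([.4865,-.1465,0]);g=tip+p*.060
x=-p;z=-ZW;Rt=np.c_[x,np.cross(z,x),z];print(st["time"],st["position"],st["q"],rel(st,g+ZW*.12,Rt))
E
python3 r.py
```

```text
time: 1.1
position: [0.3925, 0.0248, 0.1794]
ee_rot: [0.592, 0.806, -0.0, 0.0]
ft_force: [0.3, 1.2, 0.9]
grip_width: 0.0854
1.1 [0.3925 0.0248 0.1794] [ 0.0636  0.0233 -0.4329  1.1149 -0.0008  1.3295] (array([-0.2515,  0.0383,  0.0596]), array([-0.0005,  0.0007,  0.0002]))
```

```bash
python3 -m crank '[[0.7,[-0.05,0.008,0.012],[0,0,0]],[0.7,[-0.1,0.015,0.024],[0,0,0]],[0.7,[-0.15,0.023,0.036],[0,0,0]],[0.7,[-0.2,0.03,0.045],[0,0,0]],[0.7,[-0.2515,0.0383,0.055],[0,0,0]],[0.6,[-0.2515,0.0383,0.06],[0,0,0]],[0.6,[-0.2515,0.0383,0.06],[0,0,0]]]'; python3 - <<'E'
from h import *
exec(open('r.py').read())
t=camera("top")[:,:,::-1];s=camera("side")[:,:,::-1]
print(proj("top",st["position"]),proj("side",st["position"]))
a=crop(np.ascontiguousarray(t),320,160,100,80,4);b=crop(np.ascontiguousarray(s),310,190,90,110,4)
a=np.vstack([a,np.zeros((440-320,400,3),np.uint8)])
cv2.imwrite("pics/g1.png",np.hstack([a,b]))
E
```

```text
time: 1.8
position: [0.5041, -0.2048, 0.1179]
ee_rot: [0.592, 0.806, -0.001, -0.001]
ft_force: [-0.9, 1.1, -1.0]
grip_width: 0.051
1.8 [ 0.5041 -0.2048  0.1179] [-0.3855  0.3644 -0.1706  1.0382 -0.0009  0.8826] (array([ 0.0009,  0.0007, -0.0021]), array([-0.0024, -0.0008, -0.002 ]))
[[376.0734 188.8085]] [[354.454  220.6821]]
```

View pics/g1.png

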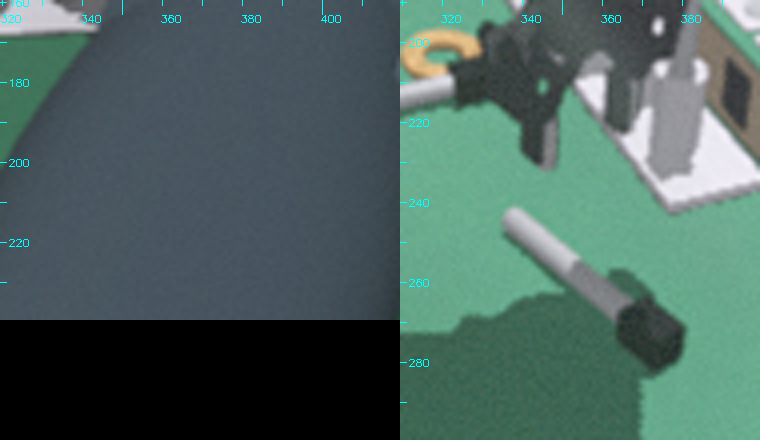

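Side view: the fingers straddle above the pin shank, with tips at (343,230) and (363,221), consistent with the calibration. Descending and gripping.

```bash
python3 -m crank '[[0.6,[0.001,0.001,0.04],[0,0,0]],[0.6,[0.001,0.001,0.08],[0,0,0]],[0.6,[0.001,0.001,0.096],[0,0,0]],[0.6,[0.001,0.001,0.096],[0,0,0]],[0,[0.001,0.001,0.096],[0,0,0]],[0,[0.001,0.001,0.096],[0,0,0]],[0,[0.001,0.001,0.096],[0,0,0]],[0,[0.001,0.001,0.096],[0,0,0]],[0,[0.001,0.001,0.096],[0,0,0]],[0,[0.001,0.001,0.096],[0,0,0]]]' 70; python3 -m crank '[[0,[0,0,0],[0,0,0]],[0,[0,0,-0.05],[0,0,0]],[0,[0,0,-0.1],[0,0,0]],[0,[0,0,-0.15],[0,0,0]],[0,[0,0,-0.2],[0,0,0]],[0,[0,0,-0.2],[0,0,0]]]'; python3 r.py
```

```text
time: 2.9
position: [0.5052, -0.2017, 0.0251]
ee_rot: [0.592, 0.806, 0.0, 0.001]
ft_force: [-3.3, 2.9, 12.9]
grip_width: 0.0133
time: 3.5
position: [0.5075, -0.2025, 0.2326]
ee_rot: [0.591, 0.806, 0.001, 0.006]
ft_force: [0.1, -0.0, -2.1]
grip_width: 0.013
3.5 [ 0.5075 -0.2025  0.2326] [-0.3796  0.3021  0.0378  1.2949 -0.0003  0.8862] (array([ 0.0006, -0.0042,  0.1125]), array([0.0089, 0.0076, 0.0003]))
```

```bash
python3 - <<'E'
from h import *
s=np.ascontiguousarray(camera("side")[:,:,::-1])
st=bot.state();print(proj("side",st["position"]),st["position"],st["grip_width"])
cv2.imwrite("pics/g2.png",crop(s,300,130,110,110,5))
E
```

```text
[[357.77995181 178.39731688]] [ 0.50664763 -0.20220842  0.22908426] 0.01287826285619454
```

View pics/g2.png

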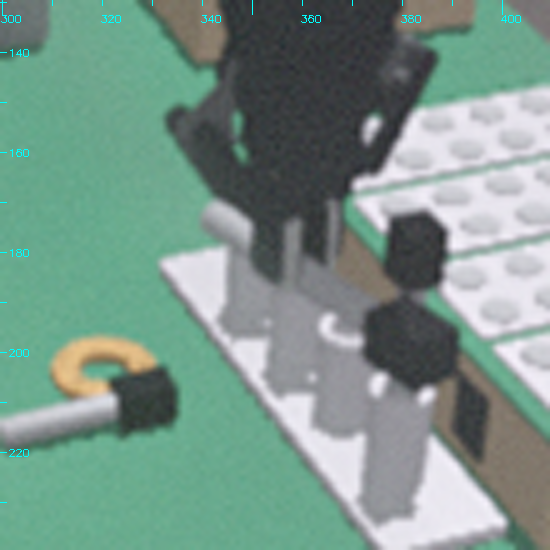

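The pin is held: tip at (342,173), head centre at about (381.5,198.7). I'll estimate its pose in the gripper and work out the poses over the rest.

```bash
cat > k.py <<'E'
from h import *
np.set_printoptions(precision=4,suppress=True)
st=bot.state();Rc=R.from_quat(st["ee_rot"]).as_matrix()
def pt(v,s): # s0,d,tilt
    return st["position"]+Rc@(np.array([v[0],0,v[1]])+np.array([-np.cos(v[2]),0,-np.sin(v[2])])*s)
f=least_squares(lambda v:np.r_[proj("side",pt(v,0))[0]-[341.7,172.9],proj("side",pt(v,.133))[0]-[381.5,198.7]],[.06,.012,.03])
print("fit s0,d,tilt",f.x,f.fun)
E
python3 k.py; cat > place.py <<'E'
from h import *
import sys
np.set_printoptions(precision=4,suppress=True)
st=bot.state();s0,d,tl,off,back,yf=map(float,sys.argv[1:7]) # grasp: tip at tool [s0,0,d], pin dir tilted tl towards -z
Rt0=np.c_[-PR,np.cross(-NR,-PR),-NR]
a=R.from_rotvec(Rt0[:,1]*tl).as_matrix() # candidate
for A in(a,a.T):
    Rt=A@Rt0; pd=Rt@np.array([-np.cos(tl),0,-np.sin(tl)])
    if pd@PR>.99999: break
pos=rfoot(yf)+NR*off+PR*back-Rt@np.array([s0,0,d])
print(st["time"],st["position"],"q",st["q"],"ft",st["ft_force"],"->",pos,rel(st,pos,Rt))
E
python3 place.py .06 .012 .0 .12 .005 .043
```

```text
fit s0,d,tilt [0.0561 0.0135 0.0247] [-0.2455 -0.0033  0.1955  0.0144]
3.55 [ 0.5066 -0.2022  0.2291] q [-0.3796  0.3044  0.0323  1.2908 -0.0002  0.8862] ft [ 0.4042  0.3473 -2.1263] -> [0.4454 0.3369 0.1743] (array([0.5329, 0.1031, 0.0526]), array([ 0.1847, -0.7679,  0.427 ]))
```

```bash
python3 -m crank '[[0,[0.03,0.01,-0.03],[0.02,-0.08,0.04]],[0,[0.075,0.02,-0.03],[0.037,-0.154,0.085]],[0,[0.12,0.03,-0.03],[0.055,-0.23,0.128]],[0,[0.165,0.035,-0.03],[0.074,-0.307,0.171]],[0,[0.21,0.045,-0.03],[0.092,-0.384,0.213]],[0,[0.255,0.05,-0.03],[0.11,-0.46,0.256]],[0,[0.3,0.06,-0.03],[0.13,-0.538,0.3]],[0,[0.345,0.07,-0.03],[0.148,-0.614,0.342]],[0,[0.39,0.08,-0.03],[0.166,-0.691,0.384]],[0,[0.435,0.09,-0.03],[0.185,-0.768,0.427]]]'; python3 place.py .0575 .0145 .027 .12 .005 .043
```

```text
time: 4.55
position: [0.4594, 0.2361, 0.2537]
ee_rot: [0.7, 0.605, -0.287, 0.25]
ft_force: [2.1, 0.8, -1.3]
grip_width: 0.0128
4.55 [0.4594 0.2361 0.2537] q [ 0.7358  0.7913  0.6005  2.0304 -0.4661  2.6109] ft [ 2.0619  0.7934 -1.2567] -> [0.4457 0.339  0.1735] (array([ 0.1274, -0.0285, -0.0132]), array([0.0048, 0.0215, 0.002 ]))
```

```bash
python3 -m crank '[[0,[0.035,-0.014,-0.035],[0,0,0]],[0,[0.07,-0.028,-0.07],[0,0.01,0]],[0,[0.07,-0.028,-0.07],[0,0.02,0]],[0,[0.1,-0.028,-0.04],[0,0.02,0]],[0,[0.127,-0.028,-0.013],[0,0.02,0]],[0,[0.127,-0.028,-0.013],[0,0.02,0]],[0,[0.127,-0.028,-0.013],[0,0.02,0]]]'; python3 place.py .0575 .0145 .027 .12 .005 .043;python3 place.py .0575 .0145 .027 .03 .005 .043
```

```text
time: 5.25
position: [0.445, 0.3361, 0.1721]
ee_rot: [0.702, 0.608, -0.279, 0.243]
ft_force: [-1.1, -0.6, -1.0]
grip_width: 0.0127
5.25 [0.445  0.3361 0.1721] q [ 0.8492  0.986   0.7816  2.0361 -0.3875  2.7003] ft [-1.0574 -0.6218 -1.0133] -> [0.4457 0.339  0.1735] (array([ 0.0013,  0.0003, -0.0031]), array([0.0058, 0.0001, 0.0022]))
5.25 [0.445  0.3361 0.1721] q [ 0.8492  0.986   0.7816  2.0361 -0.3875  2.7003] ft [-1.0574 -0.6218 -1.0133] -> [0.4363 0.2761 0.1098] (array([-0.0012, -0.0003,  0.0869]), array([0.0058, 0.0001, 0.0022]))
```

```bash
python3 -m crank '[[0,[-0.001,0,0.03],[0.005,0,0.002]],[0,[-0.001,0,0.06],[0.005,0,0.002]],[0,[-0.001,0,0.087],[0.005,0,0.002]],[0,[-0.001,0,0.087],[0.005,0,0.002]],[0,[-0.001,0,0.087],[0.005,0,0.002]]]';python3 place.py .0575 .0145 .027 .03 .005 .043; python3 - <<'E'
from h import *
t=np.ascontiguousarray(camera("top")[:,:,::-1]);s=np.ascontiguousarray(camera("side")[:,:,::-1])
F=rfoot(.043)+NR*.03+PR*.005
for n,im in(("top",t),("side",s)): print(n,proj(n,[F,F+PR*.15,F+PR*.116]))
a=crop(t,170,185,80,66,5);b=crop(s,250,105,70,100,5)
cv2.imwrite("pics/p1.png",np.hstack([np.vstack([a,np.zeros((170,400,3),np.uint8)]),b]))
E
```

```text
time: 5.75
position: [0.4369, 0.2759, 0.1118]
ee_rot: [0.704, 0.606, -0.279, 0.242]
ft_force: [0.3, 0.4, -1.3]
grip_width: 0.0129
5.75 [0.4369 0.2759 0.1118] q [ 0.7968  0.8708  0.4027  1.7553 -0.4149  2.659 ] ft [ 0.2933  0.3823 -1.3248] -> [0.4363 0.2761 0.1098] (array([ 0.0014, -0.0006,  0.0014]), array([ 0.0014, -0.0017, -0.0012]))
top [[178.8481512  212.61630142]
 [206.10902193 214.15391963]
 [199.4089694  213.77795765]]
side [[275.57549281 147.06845467]
 [277.03143338 131.26712033]
 [276.6729612  135.15727295]]
```

View pics/p1.png

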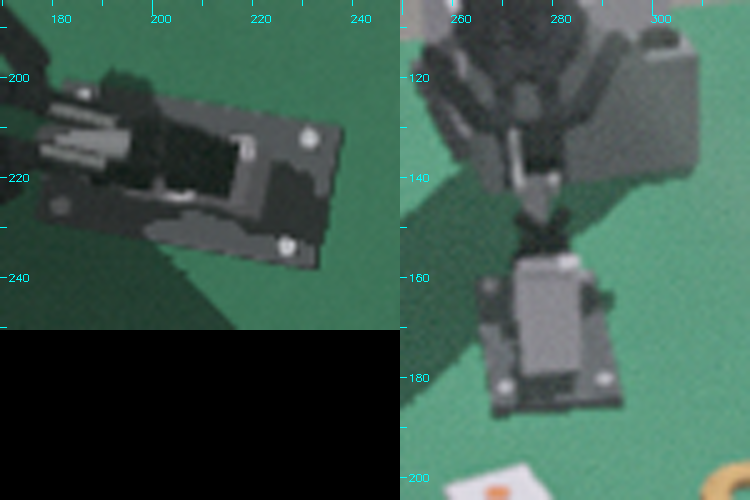

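The top and side views show the pin above the saddles and laterally centred to about 1 px: V centre at side column 277.5, pin at about 277. Lowering gently while watching the force.

```bash
python3 -m crank '[[0,[0.001,0,0.012],[0,0,0]],[0,[0.001,0,0.022],[0,0,0]],[0,[0.001,0,0.026],[0,0,0]],[0,[0.001,0,0.026],[0,0,0]]]';python3 place.py .0575 .0145 .027 .0 .005 .043;python3 -m crank '[[0,[0,0,0.002],[0,0,0]],[0,[0,0,0.002],[0,0,0]]]';python3 place.py .0575 .0145 .027 .0 .005 .043
```

```text
time: 6.25
position: [0.4349, 0.2607, 0.0923]
ee_rot: [0.704, 0.607, -0.278, 0.242]
ft_force: [-0.9, 1.1, -1.8]
grip_width: 0.013
6.25 [0.4349 0.2607 0.0923] q [ 0.7828  0.8544  0.3213  1.6827 -0.4235  2.6456] ft [-0.8924  1.0828 -1.7807] -> [0.4331 0.2551 0.0886] (array([-0.0017, -0.0009,  0.0066]), array([ 0.0027, -0.0038, -0.0011]))
time: 6.45
position: [0.4348, 0.2604, 0.0919]
ee_rot: [0.705, 0.607, -0.277, 0.241]
ft_force: [-3.8, 6.1, 10.2]
grip_width: 0.0129
6.45 [0.4348 0.2604 0.0919] q [ 0.7825  0.8521  0.3172  1.6786 -0.4236  2.6446] ft [-3.8472  6.1346 10.1765] -> [0.4331 0.2551 0.0886] (array([-0.0017, -0.0009,  0.0062]), array([ 0.0036, -0.0055, -0.0013]))
```

```bash
python3 -m crank '[[0,[0.002,0,-0.001],[0,0,0]],[0,[0.004,0,-0.001],[0,0,0]],[0,[0.004,0,-0.001],[0,0,0]]]';python3 place.py .0575 .0145 .027 .0 .0 .043;python3 -m crank '[[0,[0.002,0,0],[0,0,0]],[0,[0.003,0,0],[0,0,0]],[0,[0.003,0,0],[0,0,0]]]';python3 place.py .0575 .0145 .027 .0 .0 .043
```

```text
time: 6.75
position: [0.4355, 0.2643, 0.0897]
ee_rot: [0.704, 0.607, -0.277, 0.241]
ft_force: [-0.5, 0.1, -2.6]
grip_width: 0.013
6.75 [0.4355 0.2643 0.0897] q [ 0.7861  0.8611  0.329   1.6825 -0.4217  2.6476] ft [-0.5249  0.0964 -2.5761] -> [0.4337 0.2586 0.0851] (array([-0.0011, -0.001 ,  0.0074]), array([ 0.0039, -0.0056, -0.0012]))
time: 7.05
position: [0.4356, 0.2646, 0.0889]
ee_rot: [0.704, 0.607, -0.279, 0.243]
ft_force: [-3.1, -15.1, 17.0]
grip_width: 0.0127
7.05 [0.4356 0.2646 0.0889] q [ 0.7872  0.8665  0.3341  1.6868 -0.4233  2.6493] ft [ -3.0952 -15.0834  17.0062] -> [0.4337 0.2586 0.0851] (array([-0.0019, -0.0011,  0.0071]), array([ 0.0041, -0.0011, -0.0002]))
```

```bash
python3 -m crank '[[0,[-0.001,0,0.001],[0,0,0]],[0,[-0.001,0,0.002],[0,0,0]]]';python3 place.py .0575 .0145 .027 .0 .0 .043
```

```text
time: 7.25
position: [0.4351, 0.2631, 0.0888]
ee_rot: [0.704, 0.607, -0.278, 0.242]
ft_force: [-6.4, 15.3, 21.2]
grip_width: 0.0127
7.25 [0.4351 0.2631 0.0888] q [ 0.7858  0.8624  0.3266  1.6819 -0.4234  2.6476] ft [-6.3502 15.3398 21.1689] -> [0.4337 0.2586 0.0851] (array([-0.0008, -0.0008,  0.0059]), array([ 0.0039, -0.0023, -0.0001]))
```

```bash
python3 -m crank '[[0.25,[0,0,0],[0,0,0]],[0.4,[0,0,0],[0,0,0]],[0.4,[0,0,0],[0,0,0]],[0.45,[0,0,0],[0,0,0]],[0.45,[0,0,-0.03],[0,0,0]],[0.5,[0,0,-0.07],[0,0,0]],[0.5,[0,0,-0.12],[0,0,0]],[0.5,[0,0,-0.14],[0,0,0]],[0.5,[0,0,-0.14],[0,0,0]]]';python3 place.py .0575 .0145 .027 .0 .0 .043; python3 - <<'E'
from h import *
t=np.ascontiguousarray(camera("top")[:,:,::-1]);s=np.ascontiguousarray(camera("side")[:,:,::-1])
F=rfoot(.043)
for n,im in(("top",t),("side",s)): print(n,proj(n,[F,F+PR*.15,F+PR*.116]))
a=crop(t,170,185,80,66,5);b=crop(s,250,105,70,100,5)
cv2.imwrite("pics/p2.png",np.hstack([np.vstack([a,np.zeros((170,400,3),np.uint8)]),b]))
E
```

```text
time: 8.15
position: [0.4407, 0.3466, 0.1808]
ee_rot: [0.705, 0.611, -0.267, 0.241]
ft_force: [0.3, -0.4, -0.3]
grip_width: 0.0426
8.15 [0.4407 0.3466 0.1808] q [ 0.8641  0.9713  0.7902  2.036  -0.3802  2.7052] ft [ 0.2533 -0.4261 -0.2752] -> [0.4337 0.2586 0.0851] (array([-0.0011,  0.0037,  0.1301]), array([ 0.0186, -0.0228, -0.0005]))
top [[188.0987688  214.97673481]
 [215.84453347 216.72982456]
 [209.03840628 216.30204234]]
side [[276.45114407 156.47402625]
 [278.0072545  141.74471063]
 [277.62411871 145.37101162]]
```

View pics/p2.png

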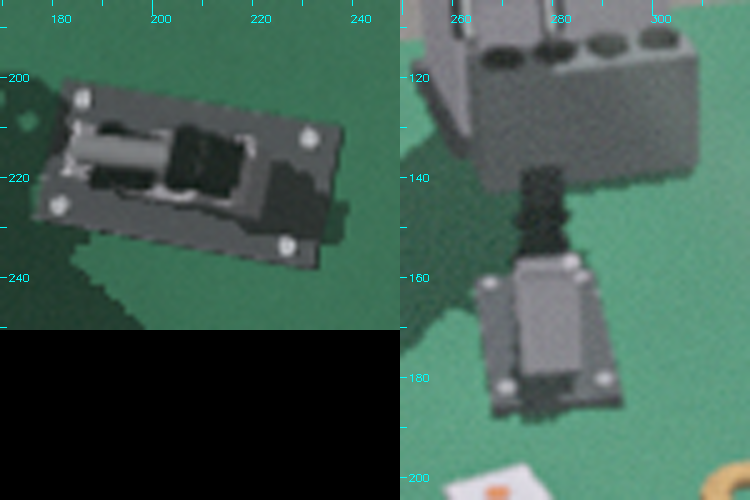

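The pin lies in both saddles, with its shank at top (184,215) to (203,216) and head up. It appears slightly toward +y of my model, so I'll refit yf from this image.

```bash
python3 - <<'E'
from h import *
np.set_printoptions(precision=1,suppress=True)
for yf in(.043,.048,.053,.058):
    F=rfoot(yf)
    print(yf,"top tip,junc",proj("top",[F+NR*.008,F+PR*.116+NR*.012]).ravel(),"side endtop",proj("side",[F+PR*.15+NR*.012]).ravel(), proj("side",[F+PR*.15+NR*.012+XR*.012]).ravel())
np.set_printoptions(precision=4)
F=rfoot(.043)
print("tip from release pose if n-shift:",np.array([.4351,.2631,.0888]))
E
```

```text
0.043 top tip,junc [185.4 214.3 204.8 215.3] side endtop [277.6 137.8] [281.7 137.5]
0.048 top tip,junc [183.7 214.  202.9 214.9] side endtop [277.4 137. ] [281.6 136.7]
0.053 top tip,junc [181.9 213.7 201.  214.6] side endtop [277.3 136.2] [281.4 136. ]
0.058 top tip,junc [180.2 213.4 199.1 214.3] side endtop [277.1 135.5] [281.2 135.2]
tip from release pose if n-shift: [0.4351 0.2631 0.0888]
```

```bash
cat > head.py <<'E'
from h import *
import sys
np.set_printoptions(precision=4,suppress=True)
st=bot.state();F=rfoot(.046)-np.array([.001,0,0])
print(st["time"],st["position"],"q",st["q"],"ft",st["ft_force"],st["grip_width"])
down=np.c_[YR,XR,-ZW]; sl=np.c_[NR,XR,-PR]
print("W",*rel(st,[.425,.24,.30],down))
for s in map(float,sys.argv[1:]): print(s,F+PR*s,*rel(st,F+PR*s,sl))
E
python3 -m crank '[[0.6,[-0.025,0,-0.025],[0,0.08,0]],[0.6,[-0.055,0,-0.055],[0,0.2,0]],[0.6,[-0.085,0,-0.085],[0,0.3,0]],[0.6,[-0.085,0,-0.085],[0,0.4,0]]]'; python3 head.py .237
```

```text
time: 8.65
position: [0.4387, 0.3383, 0.3043]
ee_rot: [0.745, 0.646, -0.121, 0.114]
ft_force: [0.7, 0.4, 0.2]
grip_width: 0.0514
8.65 [0.4387 0.3383 0.3043] q [ 0.7706  0.5844  0.5957  1.8408 -0.2135  2.5101] ft [0.7363 0.3543 0.2389] 0.05144004469374472
W [-0.0924 -0.0001  0.0366] [0.0159 0.3335 0.0077]
0.237 [0.413  0.1273 0.2026] [-0.1676  0.0022  0.1658] [0.0123 1.1188 0.0138]
```

```bash
python3 -m crank '[[0.6,[-0.045,0,0.018],[0.01,0.14,0]],[0.6,[-0.092,0,0.037],[0.01,0.28,0]],[0.6,[-0.12,0,0.06],[0.01,0.42,0]],[0.6,[-0.13,0,0.08],[0.01,0.56,0.01]],[0.6,[-0.14,0,0.1],[0.01,0.7,0.01]],[0.6,[-0.15,0.001,0.12],[0.012,0.84,0.01]],[0.6,[-0.16,0.002,0.14],[0.012,0.98,0.014]],[0.6,[-0.1676,0.002,0.166],[0.012,1.119,0.014]],[0.6,[-0.1676,0.002,0.166],[0.012,1.119,0.014]],[0.6,[-0.1676,0.002,0.166],[0.012,1.119,0.014]]]'; python3 head.py .237 .137
```

```text
time: 9.65
position: [0.4102, 0.1253, 0.1996]
ee_rot: [0.702, 0.599, 0.29, -0.253]
ft_force: [-0.2, 0.3, -0.3]
grip_width: 0.051
9.65 [0.4102 0.1253 0.1996] q [-0.2154  0.0865 -0.5488  1.0036  0.7872  1.4849] ft [-0.1763  0.3246 -0.334 ] 0.051020099624088336
W [ 0.1527 -0.0038  0.0114] [-0.0043 -0.7895 -0.0087]
0.237 [0.413  0.1273 0.2026] [ 0.0038  0.0024 -0.0005] [-0.0006 -0.0041 -0.0095]
0.137 [0.4235 0.1972 0.1319] [0.0034 0.0025 0.0995] [-0.0006 -0.0041 -0.0095]
```

```bash
python3 -m crank '[[0.6,[0.0035,0.0025,0.04],[0,-0.004,-0.009]],[0.6,[0.0035,0.0025,0.07],[0,-0.004,-0.009]],[0.6,[0.0035,0.0025,0.09],[0,-0.004,-0.009]],[0.6,[0.0035,0.0025,0.099],[0,-0.004,-0.009]],[0.6,[0.0035,0.0025,0.099],[0,-0.004,-0.009]],[0.6,[0.0035,0.0025,0.099],[0,-0.004,-0.009]]]'; python3 head.py .137
```

```text
time: 10.25
position: [0.423, 0.197, 0.1324]
ee_rot: [0.7, 0.603, 0.289, -0.25]
ft_force: [-0.3, 0.5, -0.5]
grip_width: 0.051
10.25 [0.423  0.197  0.1324] q [-0.0258  0.1258 -0.7016  0.6238  0.7767  1.7423] ft [-0.3121  0.4715 -0.4809] 0.051022807279965145
W [ 0.1486 -0.0045 -0.0885] [-0.0015 -0.7839  0.0001]
0.137 [0.4235 0.1972 0.1319] [-0.0002  0.0005  0.0005] [-0.0014  0.0015 -0.0004]
```

```bash
python3 -m crank '[[0.35,[0,0,0],[0,0,0]],[0.3,[0,0,0],[0,0,0]],[0.25,[0,0,0],[0,0,0]],[0.1,[0,0,0],[0,0,0]],[0,[0,0,0],[0,0,0]],[0,[0,0,0],[0,0,0]],[0,[0,0,0],[0,0,0]]]' 30; python3 head.py .137
```

```text
time: 10.95
position: [0.4238, 0.1966, 0.1329]
ee_rot: [0.7, 0.603, 0.289, -0.249]
ft_force: [0.4, -5.9, 6.5]
grip_width: 0.0232
10.95 [0.4238 0.1966 0.1329] q [-0.0266  0.1253 -0.7006  0.6239  0.7764  1.7423] ft [ 0.3834 -5.9057  6.523 ] 0.02320879658480059
W [ 0.1485 -0.0052 -0.0879] [ 0.0002 -0.7838 -0.    ]
0.137 [0.4235 0.1972 0.1319] [-0.0004 -0.0004  0.0011] [0.0002 0.0016 0.    ]
```

```bash
python3 -m crank '[[0,[0,0,0],[0,0,0]],[0,[0,0,0],[0,0,0]],[0,[0.015,0,0],[0,0,0]],[0,[0.04,0,0],[0,0,0]],[0,[0.07,0,-0.02],[0,0,0]],[0,[0.1,0,-0.05],[0,-0.12,0]],[0,[0.13,-0.003,-0.08],[0,-0.24,0]],[0,[0.15,-0.005,-0.1],[0,-0.36,0]],[0,[0.17,-0.005,-0.12],[0,-0.48,0]],[0,[0.18,-0.005,-0.13],[0,-0.6,0]]]' 80; cat > s.py <<'E'
from h import *
import sys
np.set_printoptions(precision=4,suppress=True)
st=bot.state();yr=np.array([-.059,.998,0]);xr=np.array([.998,.059,0])
print(st["time"],st["position"],"q",st["q"],"ft",st["ft_force"],st["grip_width"])
down=np.c_[yr,xr,-ZW]
a=list(map(float,sys.argv[1:]));M=np.array([a[0],a[1],0])
for z in a[2:]: print(z,*rel(st,M+ZW*z,down))
E
python3 s.py .6155 -.043 .35
```

```text
time: 11.95
position: [0.4242, 0.2326, 0.3552]
ee_rot: [0.754, 0.65, 0.07, -0.057]
ft_force: [1.2, 0.3, -2.5]
grip_width: 0.0229
11.95 [0.4242 0.2326 0.3552] q [0.4092 0.0911 0.0713 1.4509 0.1512 2.1358] ft [ 1.1863  0.3249 -2.5105] 0.022933503987374163
0.35 [-0.2414  0.23   -0.0379] [ 0.0229 -0.1799 -0.2067]
```

```bash
python3 -m crank '[[0,[-0.03,0.03,-0.005],[0.004,-0.03,-0.03]],[0,[-0.06,0.06,-0.01],[0.008,-0.06,-0.07]],[0,[-0.09,0.09,-0.014],[0.012,-0.09,-0.1]],[0,[-0.12,0.115,-0.019],[0.016,-0.12,-0.14]],[0,[-0.15,0.145,-0.024],[0.02,-0.15,-0.17]],[0,[-0.18,0.17,-0.028],[0.023,-0.18,-0.207]],[0,[-0.21,0.2,-0.033],[0.023,-0.18,-0.207]],[0,[-0.241,0.23,-0.038],[0.023,-0.18,-0.207]],[0,[-0.241,0.23,-0.038],[0.023,-0.18,-0.207]],[0,[-0.241,0.23,-0.038],[0.023,-0.18,-0.207]]]'; python3 s.py .6155 -.043 .35; python3 - <<'E'
from h import *
s=np.ascontiguousarray(camera("side")[:,:,::-1])
t=np.ascontiguousarray(camera("top")[:,:,::-1])
st=bot.state();q=st["position"];Rc=R.from_quat(st["ee_rot"]).as_matrix()
print(proj("side",[q+Rc@[0,0,z] for z in(.021,.079,.137)]),proj("top",[q+Rc@[0,0,.137]]))
cv2.imwrite("pics/h1.png",np.hstack([crop(s,330,90,80,120,5),crop(t,280,120,75,120,5)]))
E
```

```text
time: 12.95
position: [0.6157, -0.0433, 0.349]
ee_rot: [0.686, 0.727, -0.001, -0.001]
ft_force: [-0.6, -0.1, -2.0]
grip_width: 0.023
12.95 [ 0.6157 -0.0433  0.349 ] q [-0.0703  0.5102  0.6428  1.7054  0.0002  1.4427] ft [-0.5878 -0.1176 -1.9507] 0.023008079832937442
0.35 [ 0.0003 -0.0002 -0.001 ] [-0.0019 -0.0005 -0.0012]
[[376.8316537  101.00526887]
 [374.91064929 123.64389857]
 [373.10285618 144.94162531]] [[309.85632019 132.68920983]]
```

View pics/h1.png

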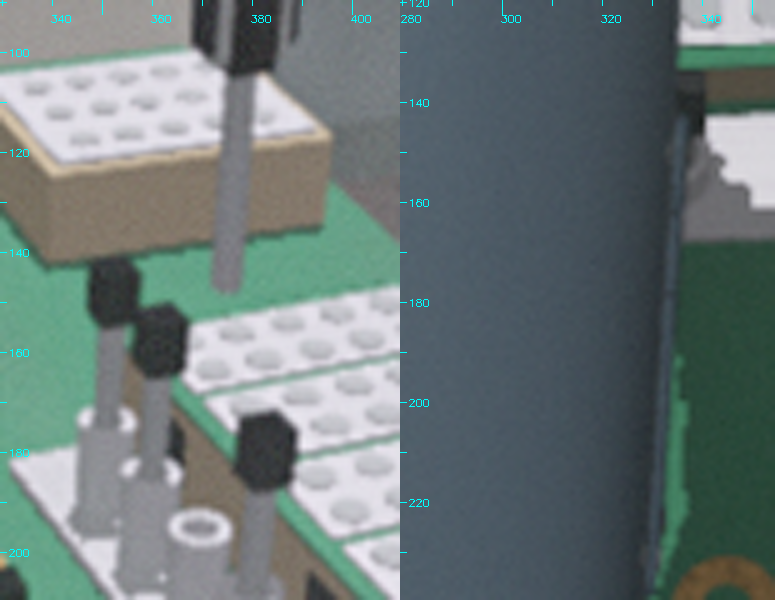

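Side view: the pin is vertical over the sleeve, with its tip at about (375,147) against a predicted (373.1,144.9). There may be a small tilt, so I'll measure it with subpixel edges against the neighbouring fixed pins, without viewing a picture.

```bash
cat > m.py <<'E'
from h import *
np.set_printoptions(precision=2,suppress=True)
def centre(g,row,u0,hw=9):
    # shank centre by strongest edges either side of u0
    u=np.arange(u0-hw,u0+hw,.1);p=cv2.remap(g,u.astype(np.float32)[None],np.full((1,len(u)),row,np.float32),cv2.INTER_LINEAR)[0]
    d=np.abs(np.gradient(cv2.GaussianBlur(p[None],(0,0),4)[0]));k=len(u)//2
    l=(u[:k]*d[:k]**2).sum()/(d[:k]**2).sum();r=(u[k:]*d[k:]**2).sum()/(d[k:]**2).sum()
    return (l+r)/2,r-l
def line(g,r0,r1,u0,u1):
    C=np.array([(r,*centre(g,r,u0+(u1-u0)*(r-r0)/(r1-r0),7)) for r in range(r0,r1+1)])
    k=np.polyfit(C[:,0],C[:,1],1);res=C[:,1]-np.polyval(k,C[:,0]);ok=abs(res)<1
    return np.polyfit(C[ok,0],C[ok,1],1),res.std(),C[:,2].mean()
E
python3 - <<'E'
from m import *
g=np.mean([cv2.cvtColor(camera("side"),cv2.COLOR_RGB2GRAY).astype(np.float32) for _ in range(3)],0)
st=bot.state();q=st["position"]
k=line(g,108,142,377,375);print("held slope",k,np.polyval(k[0],[105,145]))
V=proj("side",[q-[0,0,z] for z in(.03,.137)]);print("pred",V,(V[1,0]-V[0,0])/(V[1,1]-V[0,1]))
for n,yo,r0,r1,u0,u1 in(("p1",.09,156,169,351,349),("p2",.03,166,180,360,358.5),("p4",-.09,190,204,380.5,379)):
    k=line(g,r0,r1,u0,u1);P=np.array([.6137-.059*yo,-.0129+.998*yo,0]);v=proj("side",[P+[0,0,.08],P+[0,0,.12]])
    print(n,k,np.polyval(k[0],v[:,1]),"pred",v[:,0],(v[1,0]-v[0,0])/(v[1,1]-v[0,1]))
E
```

```text
held slope (array([ -0.06, 383.  ]), np.float64(0.31095540563099233), np.float64(5.9083783191368475)) [377.16 374.93]
pred [[376.49 104.33]
 [373.1  144.68]] -0.08410345018322625
p1 (array([ -0.2, 384.2]), np.float64(0.274519503717935), np.float64(5.981953931123725)) [350.36 352.82] pred [350.72 351.38] -0.05388210630454493
p2 (array([ -0.08, 374.52]), np.float64(0.355985880698625), np.float64(7.845275110082567)) [359.36 360.41] pred [359.83 360.68] -0.06845232327675982
p4 (array([ -0.18, 414.31]), np.float64(0.5054334989915691), np.float64(7.865584916929974)) [378.77 381.07] pred [380.23 381.57] -0.10278563318008231
```

```bash
python3 -m crank '[[0,[0,0,0.03],[0.002,0.05,0]],[0,[0,0,0.07],[0.002,0.05,0]],[0,[0,0,0.105],[0.002,0.05,0]],[0,[0,0,0.12],[0.002,0.05,0]],[0,[0,0,0.12],[0.002,0.05,0]],[0,[0,0,0.12],[0.002,0.05,0]]]'; python3 s.py .6155 -.043 .225; python3 - <<'E'
from m import *
im=[camera("side") for _ in range(2)];s=np.ascontiguousarray(im[0][:,:,::-1])
g=np.mean([cv2.cvtColor(i,cv2.COLOR_RGB2GRAY).astype(np.float32) for i in im],0)
st=bot.state();q=st["position"]
V=proj("side",[q-[0,0,z] for z in(.03,.137)]);print("pred vertical",V,(V[1,0]-V[0,0])/(V[1,1]-V[0,1]))
r0,r1=int(V[0,1])+5,int(V[1,1])-3
k=line(g,r0,r1,V[0,0]+.7,V[1,0]+1.5);print("held",k[0],k[1],np.polyval(k[0],V[:,1]))
print("mouth pred",proj("side",[[.6155,-.043,.065],[.6155,-.043,.085]]))
cv2.imwrite("pics/h2.png",crop(s,325,130,90,90,6))
E
```

```text
time: 13.8
position: [0.6152, -0.0412, 0.2319]
ee_rot: [0.685, 0.728, 0.017, -0.018]
ft_force: [-0.1, -1.0, -1.3]
grip_width: 0.0228
13.8 [ 0.6152 -0.0412  0.2319] q [-0.0906  0.4731  0.2851  1.3909  0.0492  1.4188] ft [-0.1428 -1.0115 -1.2591] 0.022839939136707923
0.225 [-0.0021  0.0002  0.0068] [-0.0006 -0.0499  0.0022]
pred vertical [[372.96 148.61]
 [369.94 184.37]] -0.08443302267679609
held [ -0.01 373.46] 0.3596016664197886 [371.76 371.35]
mouth pred [[369.28 194.19]
 [369.8  187.97]]
```

View pics/h2.png

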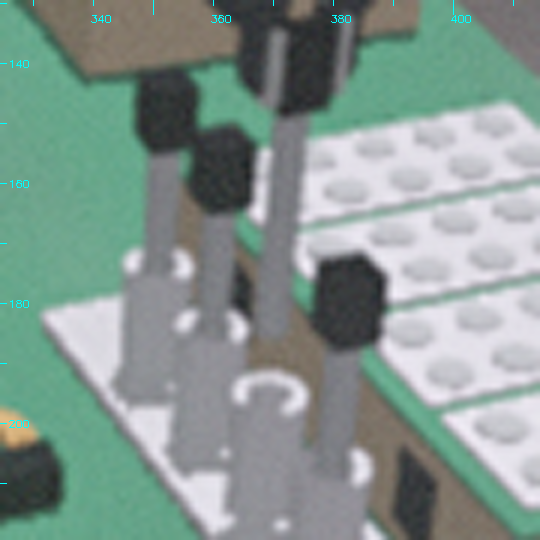

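Side view: with the correction the shank runs (372.8,149.5) to (369.7,184), a slope of -0.087 against -0.084 for vertical, so it is upright. The mouth centre is at (369.5,194.8). A small shift, then down with force checks.

```bash
python3 -m crank '[[0,[-0.002,0.001,0],[0,0,0]],[0,[-0.0025,0.001,0.01],[0,0,0]],[0,[-0.003,0.001,0.02],[0,0,0]],[0,[-0.003,0.001,0.02],[0,0,0]]]'; python3 -m crank '[[0,[-0.0002,0,0.004],[0,0,0]],[0,[-0.0004,0,0.008],[0,0,0]],[0,[-0.0006,0,0.012],[0,0,0]],[0,[-0.0006,0,0.012],[0,0,0]]]'; python3 s.py .616 -.0435 .2
```

```text
time: 14.3
position: [0.6161, -0.0434, 0.2103]
ee_rot: [0.685, 0.728, 0.016, -0.019]
ft_force: [0.1, -0.1, -2.2]
grip_width: 0.0232
time: 14.7
position: [0.6179, -0.0438, 0.2026]
ee_rot: [0.685, 0.728, 0.019, -0.016]
ft_force: [-5.2, -3.2, 43.5]
grip_width: 0.0226
14.7 [ 0.6179 -0.0438  0.2026] q [-0.0942  0.477   0.2177  1.3132  0.049   1.4158] ft [-5.2225 -3.1632 43.4732] 0.022617451166152543
0.2 [ 0.0003 -0.0019  0.0027] [ 0.0059 -0.0486  0.0017]
```

Landed on the rim at 43 N. Backing off, then touching softly to read the moment.

```bash
python3 -m crank '[[0,[0,0,-0.004],[0,0,0]],[0,[0,0,-0.006],[0,0,0]],[0,[0,0,-0.006],[0,0,0]]]'; python3 - <<'E'
from m import *
st=bot.state();print(st["position"],st["ft_force"],np.round(st["torque"],3),R.from_quat(st["ee_rot"]).as_matrix())
im=[camera("side") for _ in range(2)]
s=np.ascontiguousarray(im[0][:,:,::-1]);V=proj("side",[st["position"]-[0,0,z] for z in(.03,.139)]);print(V)
cv2.imwrite("pics/h3.png",crop(s,345,140,50,75,8))
E
```

```text
time: 15.0
position: [0.6179, -0.0441, 0.2085]
ee_rot: [0.685, 0.728, 0.019, -0.016]
ft_force: [0.3, -1.2, -2.2]
grip_width: 0.0227
[ 0.62 -0.04  0.21] [ 0.28 -1.15 -2.19] [-0.05  0.01  0.01] [[-0.06  1.    0.  ]
 [ 1.    0.06  0.05]
 [ 0.05  0.01 -1.  ]]
[[373.45 157.28]
 [370.38 192.85]]
```

View pics/h3.png

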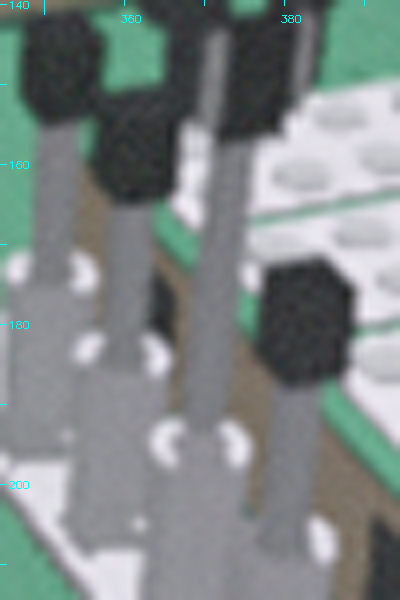

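Side view: the tip (about column 370.4) sits about 0.9 px right of the mouth centre (369.5), so about 2 mm too far in +x. Correcting that, then a soft touch with the moment reading.

```bash
cat > f.py <<'E'
from h import *
st=bot.state();F=st["ft_force"]-np.array([-.1,-.5,-2.2]);T=st["torque"]-np.array([-.05,.01,.01])
print(round(st["time"],2),np.round(st["position"],4),"F",np.round(F,1),"T",np.round(T,3),"tilt",np.round(R.from_quat(st["ee_rot"]).as_matrix()[:2,2],3),round(st["grip_width"],4))
if F[2]>3: print("contact rx,ry mm",np.round([-1e3*(T[1]+.139*F[0])/F[2],1e3*(T[0]-.139*F[1])/F[2]],1))
E
python3 -m crank '[[0,[0.0006,-0.0022,-0.002],[-0.005,0,0]],[0,[0.0006,-0.0022,0],[-0.005,0,0]],[0,[0.0005,-0.0022,0.002],[-0.005,0,0]],[0,[0.0005,-0.0022,0.002],[-0.005,0,0]]]'; python3 f.py; python3 -m crank '[[0,[0,0,0.002],[0,0,0]],[0,[-0.0001,0,0.003],[0,0,0]]]'; python3 f.py
```

```text
time: 15.5
position: [0.6153, -0.0436, 0.2055]
ee_rot: [0.685, 0.728, 0.02, -0.015]
ft_force: [0.3, -0.4, -1.3]
grip_width: 0.0226
15.5 [ 0.6153 -0.0436  0.2055] F [0.4 0.1 0.9] T [ 0.022 -0.024 -0.01 ] tilt [0.006 0.049] 0.0226
time: 15.7
position: [0.6156, -0.0436, 0.2032]
ee_rot: [0.685, 0.728, 0.021, -0.014]
ft_force: [-4.4, -1.1, 18.0]
grip_width: 0.0229
15.7 [ 0.6156 -0.0436  0.2032] F [-4.3 -0.6 20.2] T [0.036 1.153 0.077] tilt [0.008 0.049] 0.0229
contact rx,ry mm [-27.6   6.1]
```

```bash
python3 -m crank '[[0,[0,0,-0.003],[0,0,0]],[0,[-0.003,-0.001,-0.003],[0,0,0]],[0,[-0.003,-0.001,-0.003],[0,0,0]],[0,[-0.003,-0.001,-0.001],[0,0,0]],[0,[-0.003,-0.001,0],[0,0,0]],[0,[-0.003,-0.001,0.0005],[0,0,0]]]'; python3 f.py
```

```text
time: 16.3
position: [0.6147, -0.0466, 0.2022]
ee_rot: [0.685, 0.728, 0.02, -0.014]
ft_force: [-0.3, -0.9, -2.2]
grip_width: 0.023
16.3 [ 0.6147 -0.0466  0.2022] F [-0.2 -0.4  0. ] T [-0.139  0.038 -0.041] tilt [0.007 0.049] 0.023
```

Lower than before with no force. Continuing gently.

```bash
python3 -m crank '[[0,[0,0,0.0015],[0,0,0]],[0,[-0.0001,0,0.003],[0,0,0]],[0,[-0.0001,0,0.003],[0,0,0]]]'; python3 f.py
```

```text
time: 16.6
position: [0.6146, -0.0465, 0.1989]
ee_rot: [0.685, 0.728, 0.02, -0.014]
ft_force: [0.5, -0.0, -2.6]
grip_width: 0.0225
16.6 [ 0.6146 -0.0465  0.1989] F [ 0.6  0.5 -0.4] T [-0.103  0.014 -0.005] tilt [0.007 0.049] 0.0225
```

It is in the mouth. Lowering on.

```bash
python3 -m crank '[[0,[-0.0001,0,0.003],[0,0,0]],[0,[-0.0003,0,0.006],[0,0,0]],[0,[-0.0005,0,0.01],[0,0,0]],[0,[-0.0005,0,0.01],[0,0,0]]]'; python3 f.py
```

```text
time: 17.0
position: [0.6145, -0.0465, 0.1882]
ee_rot: [0.685, 0.728, 0.02, -0.015]
ft_force: [-0.9, -0.2, -2.6]
grip_width: 0.0225
17.0 [ 0.6145 -0.0465  0.1882] F [-0.8  0.3 -0.4] T [-0.194 -0.054  0.019] tilt [0.006 0.049] 0.0225
```

```bash
python3 -m crank '[[0,[-0.0002,0,0.004],[0,0,0]],[0,[-0.0004,0,0.008],[0,0,0]],[0,[-0.0006,0,0.012],[0,0,0]],[0,[-0.0006,0,0.012],[0,0,0]]]'; python3 f.py
```

```text
time: 17.4
position: [0.6143, -0.0465, 0.1754]
ee_rot: [0.685, 0.728, 0.02, -0.015]
ft_force: [0.8, -0.5, -1.3]
grip_width: 0.0225
17.4 [ 0.6143 -0.0465  0.1754] F [0.9 0.  0.9] T [-0.299 -0.029  0.011] tilt [0.005 0.049] 0.0225
```

The moment shows a slight overcorrection of tilt, with the bore pushing the tip toward -y. I'll ease the tilt about the bore.

```bash
python3 -m crank '[[0,[0.0012,0,0],[0,-0.01,0]],[0,[0.0024,0,0],[0,-0.02,0]],[0,[0.0034,0,0],[0,-0.03,0]],[0,[0.0034,0,0],[0,-0.03,0]]]'; python3 f.py;  python3 -m crank '[[0,[0,0,0.002],[0,0,0]],[0,[-0.0001,0,0.004],[0,0,0]],[0,[-0.0001,0,0.006],[0,0,0]],[0,[-0.0001,0,0.006],[0,0,0]]]'; python3 f.py
```

```text
time: 17.8
position: [0.6141, -0.0426, 0.1757]
ee_rot: [0.685, 0.728, 0.009, -0.004]
ft_force: [-0.5, 0.0, -1.1]
grip_width: 0.0231
17.8 [ 0.6141 -0.0426  0.1757] F [-0.4  0.5  1.1] T [ 0.031 -0.013  0.006] tilt [0.007 0.019] 0.0231
time: 18.2
position: [0.614, -0.0427, 0.1693]
ee_rot: [0.685, 0.728, 0.009, -0.004]
ft_force: [-0.4, 0.5, -1.4]
grip_width: 0.0226
18.2 [ 0.614  -0.0427  0.1693] F [-0.3  1.   0.8] T [-0.011 -0.07   0.041] tilt [0.006 0.019] 0.0226
```

Moment gone. Down to near the floor (expected at TCP z ≈ 0.154).

```bash
python3 -m crank '[[0,[0,0,0.004],[0,0,0]],[0,[-0.0001,0,0.008],[0,0,0]],[0,[-0.0002,0,0.012],[0,0,0]],[0,[-0.0002,0,0.012],[0,0,0]]]'; python3 f.py;  python3 -m crank '[[0,[0,0,0.001],[0,0,0]],[0,[0,0,0.002],[0,0,0]]]'; python3 f.py
```

```text
time: 18.6
position: [0.6138, -0.0427, 0.1566]
ee_rot: [0.685, 0.728, 0.009, -0.004]
ft_force: [0.5, 0.0, -2.8]
grip_width: 0.0228
18.6 [ 0.6138 -0.0427  0.1566] F [ 0.6  0.5 -0.6] T [-0.083 -0.168 -0.01 ] tilt [0.006 0.019] 0.0228
time: 18.8
position: [0.6139, -0.0427, 0.1545]
ee_rot: [0.685, 0.728, 0.009, -0.004]
ft_force: [0.7, 0.0, -1.9]
grip_width: 0.023
18.8 [ 0.6139 -0.0427  0.1545] F [0.8 0.5 0.3] T [-0.07  -0.136 -0.064] tilt [0.006 0.019] 0.023
```

```bash
python3 -m crank '[[0,[0,0,0.0007],[0,0,0]],[0,[0,0,0.0014],[0,0,0]]]'; python3 f.py;  python3 -m crank '[[0,[0,0,0.0005],[0,0,0]],[0,[0,0,0.001],[0,0,0]]]'; python3 f.py
```

```text
time: 19.0
position: [0.6141, -0.0427, 0.1537]
ee_rot: [0.685, 0.728, 0.009, -0.004]
ft_force: [-3.2, -0.5, 12.2]
grip_width: 0.0229
19.0 [ 0.6141 -0.0427  0.1537] F [-3.1  0.  14.4] T [-0.045  0.852 -0.071] tilt [0.007 0.019] 0.0229
contact rx,ry mm [-29.6  -3.5]
time: 19.2
position: [0.6143, -0.0427, 0.1537]
ee_rot: [0.685, 0.728, 0.009, -0.004]
ft_force: [-5.4, -0.5, 16.4]
grip_width: 0.0229
19.2 [ 0.6143 -0.0427  0.1537] F [-5.3  0.  18.6] T [-0.039  1.608 -0.026] tilt [0.008 0.018] 0.0229
contact rx,ry mm [-46.9  -2.2]
```

The pin is on the floor (TCP z 0.1537, as expected). Relieving the load, releasing and retreating upward.

```bash
python3 -m crank '[[0,[0,0,-0.0006],[0,0,0]],[0.2,[0,0,-0.0006],[0,0,0]],[0.4,[0,0,-0.0006],[0,0,0]],[0.6,[0,0,-0.0006],[0,0,0]],[0.6,[0,0,-0.0006],[0,0,0]],[0.6,[0,0,-0.0006],[0,0,0]]]'; python3 f.py; python3 -m crank '[[0.6,[0,0,-0.01],[0,0,0]],[0.6,[0,0,-0.03],[0,0,0]],[0.6,[0,0,-0.07],[0,0,0]],[0.6,[0,0,-0.11],[0,0,0]],[0.6,[-0.05,-0.03,-0.15],[0,0,0]],[0.6,[-0.05,-0.08,-0.15],[0,0,0]],[0.6,[-0.05,-0.13,-0.15],[0,0,0]],[0.6,[-0.05,-0.18,-0.15],[0,0,0]],[0.6,[-0.05,-0.2,-0.15],[0,0,0]],[0.6,[-0.05,-0.2,-0.15],[0,0,0]]]'; python3 f.py; python3 - <<'E'
from h import *
s=cv2.cvtColor(camera("side"),cv2.COLOR_RGB2GRAY);s0=cv2.cvtColor(cv2.imread("pics/side0.png"),cv2.COLOR_BGR2GRAY)
t=cv2.cvtColor(camera("top"),cv2.COLOR_RGB2GRAY);t0=cv2.cvtColor(cv2.imread("pics/top0.png"),cv2.COLOR_BGR2GRAY)
for n,a,b in(("side",s,s0),("top",t,t0)):
    d=(cv2.absdiff(a,b)>40).astype(np.uint8);k,_,S,c=cv2.connectedComponentsWithStats(d)
    print(n,[S[i].tolist() for i in range(1,k) if S[i][4]>15])
# dark head of inserted pin: side, vs. expected
yr=np.array([-.059,.998,0])
for yo in(.09,.03,-.03,-.09):
    P=np.array([.6137,-.0129,0])+yr*yo;pr=proj("side",[P+[0,0,.148]])[0];pt=proj("top",[P+[0,0,.165]])[0]
    m=[]
    for im,p in((s,pr),(t,pt)):
        u,v=np.round(p).astype(int);w=im[v-11:v+12,u-7:u+8];yy,xx=np.where(w<55);m.append((np.round([u-7+xx.mean()-p[0],v-11+yy.mean()-p[1]],1).tolist(),len(xx)) if len(xx) else None)
    print(yo,pr.round(1),pt.round(1),m)
E
```

```text
time: 19.8
position: [0.6143, -0.0427, 0.1543]
ee_rot: [0.685, 0.728, 0.009, -0.004]
ft_force: [-0.2, -0.5, 0.0]
grip_width: 0.051
19.8 [ 0.6143 -0.0427  0.1543] F [-0.1  0.   2.2] T [0.048 0.012 0.015] tilt [0.008 0.019] 0.051
time: 20.8
position: [0.4136, -0.1077, 0.3032]
ee_rot: [0.686, 0.728, 0.01, -0.003]
ft_force: [1.1, -0.8, 0.2]
grip_width: 0.051
20.8 [ 0.4136 -0.1077  0.3032] F [ 1.2 -0.3  2.4] T [0.02  0.007 0.045] tilt [0.009 0.018] 0.051
side [[0, 0, 76, 202, 10868], [69, 0, 101, 137, 7285], [301, 0, 22, 20, 217], [271, 0, 61, 53, 1957], [150, 18, 31, 7, 90], [156, 27, 22, 6, 93], [155, 33, 30, 56, 1105], [270, 53, 66, 87, 2570], [69, 65, 8, 17, 47], [79, 70, 8, 14, 25], [76, 93, 6, 9, 16], [136, 130, 9, 18, 27], [147, 134, 6, 13, 22], [146, 139, 46, 70, 1609], [366, 160, 13, 16, 165], [55, 200, 56, 23, 395], [362, 216, 10, 5, 28], [17, 238, 66, 55, 2635], [336, 248, 46, 37, 344], [154, 255, 20, 10, 112], [288, 254, 17, 4, 43], [58, 254, 265, 77, 9676], [352, 254, 15, 12, 30]]
top [[302, 92, 29, 38, 974], [333, 104, 28, 25, 596], [287, 106, 13, 25, 171], [277, 136, 81, 34
[... 248 characters left out ...]
, 233, 8, 18, 73], [30, 301, 65, 45, 1302], [0, 305, 40, 68, 1483], [217, 309, 14, 31, 106], [118, 310, 96, 52, 2334], [238, 341, 95, 59, 2107], [253, 346, 9, 8, 46], [358, 347, 7, 15, 46], [322, 348, 9, 7, 36], [31, 354, 61, 43, 1229], [95, 363, 104, 37, 2226], [354, 373, 5, 9, 20], [31, 379, 33, 21, 143], [345, 384, 2, 10, 20], [348, 384, 6, 16, 33], [198, 386, 7, 14, 44], [4, 390, 27, 10, 135], [301, 390, 11, 10, 26]]
0.09 [351.9 147.3] [262.  140.8] [([0.8, 2.6], 76), ([3.3, 4.0], 52)]
0.03 [361.3 157. ] [286.5 139.7] [([-0.5, 0.4], 93), ([-2.5, -3.7], 1)]
-0.03 [371.5 167.5] [311.2 138.7] [([-1.8, -0.1], 63), ([-0.4, 1.6], 12)]
-0.09 [382.5 178.9] [335.9 137.7] [([-0.4, 0.4], 34), None]
```

```bash
python3 -c "
from station import finish_job
print(finish_job())"
```

```text
the job is handed in; nothing more can be done
None
```

The long pin was laid in the slanted rest, let go of there, taken again by its head, turned upright and lowered to the bottom of the empty sleeve. I handed the job in at about 21 s of robot time.

- **In the rest:** I felt the stop through the wrist force, at about 23 N along the pin. A picture after the release showed the pin in both saddles with its head up.
- **Into the sleeve:** The first two tries touched the rim, the first with about 43 N and the second with about 20 N. After a 3 mm shift the pin went in freely. I took out a small tilt on the way down, and it met the floor with about 19 N at a tool height of 0.1537 m (0.154 m expected).
- **Last checks:** In the side picture the head is within about 1 px of where a fully seated pin should show, level with its neighbours. The open gripper stood clear of everything, with no real force on it.
- **Less certain:** In the top view the arm's shadow hid parts of the scene, so that check of the head and of the bystanders was inconclusive. The side view showed only thin, shadow-like differences near one ring and none at the short pin or screwdriver. The bar was not checked separately. The arm never went down near any of them.

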